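# Lay the bedside speaker in its charging cradle

### The arm

A 6-joint arm with a two-finger parallel gripper is mounted at the origin on the work surface. World frame = base frame: x ahead of the robot, y to its left, z up, the work surface at z = 0. Lengths are in m, angles in rad, forces in N, time in s.
With the tool pointing down it reaches from about 0.425 to 0.95 m from the base axis. Payload 3.5 kg.
Tool frame: the origin (TCP) lies at the very end of the fingers, on their centre line; the grasp point (between the pads) lies 19 mm behind it; z points along the fingers, y is the line along which they close (so a half turn about z gives the same grasp; the last joint's range is limited). The gripper opens to 85 mm and grips with 20 to 120 N. Pads are 22 mm wide; open, the fingers measure 114 mm over their backs; the gripper's body (76 mm by 85 mm) begins 54 mm behind the grasp point. The pads swing forward as they close: fully open they stand 13 mm farther back than shut.
Start: joints at [-1.411, 0.286, 1.577, -0, 1.279, -0.15], TCP at [0.206, -0.643, 0.231] pointing down, gripper open.
Joint ranges: [-2.77, 2.77], [-0.9, 2.22], [0.21, 2.48], [-1.53, 4.67], [0.24, 2.81], [-2.84, 2.84]. Speed limits (rad/s): [2.79, 2.79, 3.14, 3.14, 3.14, 3.14].

### API

Orientations are given as a unit quaternion [x, y, z, w].
In Python, from bench import get_state, read_camera, camera_model, hand_in gives the robot as it stands.
- The arm moves only by the shell command python3 -m pendant 'ROWS' [FORCE]. ROWS is JSON, a list of rows, each an object with "rotation": the turn, a rotation vector about the tool's x, y, z in rad, a list of three; "xyz": the shift along the tool's x, y, z in mm, a list of three; "hand": the finger opening in mm, from 0 to 85.4. In form: [{"rotation": [ax, ay, az], "xyz": [tx, ty, tz], "hand": hand}, ...]. A call has exactly 8 rows; each row shifts and turns the commanded pose from where the row before left it, along the tool's axes as they then stand; what a row does not reach is not made up. A row lasts 1/10 s, in which the tool goes at most 50 mm and 8.59 degrees, less where a joint would pass 70% of its speed; a pose out of reach is approached as far as the arm can. A call with a gripper value outside its range is refused whole. The fingers move at their own pace and stop on an object; FORCE is the grip in N (left out, the last holds). Time passes only in rows, so rows that do not move let the fingers close, or fill a call up. It gives the time, the measured TCP pose, the force, the opening and the grip force at its end, in the units of the state.
- get_state(): the state, without advancing time (a new reading comes with each control period).
- read_camera(name): name is "side" or "top" or "wrist"; returns (picture, depth): 480x640x3 uint8, blue, green, red; 480x640 float32, m along the optical axis (not along the pixel's ray), 0 where there is no reading.
- camera_model(name): a dict with "fx", "fy", "cx", "cy" (pixels), "k1" (the pictures are not rectified: a ray, as slopes to the right and down, at radius r is drawn at 1 + k1 r^2 times it, then the intrinsics apply), "rvec" (rotation vector, rad) and "tvec" (3), from world to camera coordinates, as OpenCV has them; the wrist camera has in their place "mount" (4x4, takes a point from camera to tool coordinates, whose origin is the TCP and whose axes are the flange's). Camera axes: x right, y down, z forward; pixel columns grow to the right and rows downward; lengths in m; the calibration is good to about 2 mm. A picture is of the moment at which its call begins: read the wrist's pose just before it. camera_model takes no time and is no camera call.
- hand_in(): hands the job in; it is judged then, once.
The state is a dict: "time_s": time; "q": joint angles; "joint_vel": joint speeds; "effort": joint torques, N m; "eef_pos": TCP position; "eef_rot": TCP orientation; "wrist_force": force on the tool from outside, world axes, zero at the start; "moment": the same for the moment, N m; "gripper_width": opening from 0.0 (shut) to 1.0 (fully open); "grip_force": force on a finger pad.
Only numpy, scipy, OpenCV 4.12 (cv2) and the standard library are available. Lean on these libraries where they do the work, as an engineer would, in place of code of your own. Each camera call takes 0.05 s, during which the arm holds its last target. There are 200 camera calls.

### The job

The portable speaker stands on end in the wooden bedside caddy: take it out and lay it gently on its side on the grey felt mat and let go of it there. Then pick it up again and lay it, orange foot down, in the white charging cradle, gently pressed home so that both brass pegs are in the foot's sockets and the foot lies flush on the cradle's floor; either end may point either way. Leave the vase, the clock and the books as they are.

Things in the scene. Friction and masses are not known exactly. Their poses are not given: they have to be found in the camera images.
- speaker: Portable speaker, about 0.4 kg: blue cloth cylinder, 54 mm in diameter, 170 mm long, black end caps; a hard orange foot bar (150 x 44 mm) along one side. Origin: at the end it stands on at first, 4 mm from the cylinder's axis towards the foot. z: along its length (up as it stands), +x: out of the foot, whose flat face is at x = +34 mm. Lying foot down it is 65 mm high and does not roll.
- speaker_mid (a point): Centre of the speaker's cylinder at mid-length (85 mm from either end), 38 mm from the foot's face; axes as speaker.
- speaker_foot (a point): Centre of the flat face of the speaker's orange foot, at mid-length; axes as speaker. The foot has two square sockets, 14 x 14 mm and 11 mm deep, in its mid line, 35 mm either side of this point.
- caddy: Fixed open wooden caddy, 110 mm high. Origin: underside, below the middle of the speaker's slot (inside 78 mm along x, 66 mm along y; walls and floor 6 mm). The speaker's top is at 176 mm, its upper 66 mm stand clear; its x axis is within 0.05 rad of the caddy's x. A pocket of note pads, no higher than the rim, adjoins on the -y side, out to y = -85 mm.
- mat: Fixed grey felt mat, 240 x 240 mm, 4 mm thick. Origin: centre of its underside.
- dock: Fixed white charging cradle: base 200 mm along x, 100 mm along y, 12 mm thick; origin: centre of its underside. Two pairs of flared side cheeks, up to 49 mm above the table, at |x| from 47 to 97 mm, inner faces about 57 mm apart at the floor and 70 mm at the top; between the pairs 94 mm are open for the fingers. The speaker lies along x.
- dock_seat (a point): Centre of the cradle's floor, 12 mm above the table; axes as dock. Two upright brass pegs, 11 mm in diameter, 9 mm tall with coned tips, stand 35 mm either side of it along x. The speaker's foot centre comes to lie here.
- vase: Bystander: loose red bud vase with an orange sprig, 115 mm tall (160 mm with the sprig), foot 64 mm wide; origin under its centre.
- clock: Bystander: loose white alarm clock, 50 x 90 x 75 mm high; origin under its centre.
- books: Bystander: two loose books lying flat, 110 x 150 x 52 mm high; origin under their centre.
Things that resemble listed ones, but are neither listed nor needed, are in the scene too. Several things look just like the dock: the one meant starts farthest to the robot's right.

How it is judged:
By the outcome, as a careful person would: the job done as asked, in the order asked, and still so for the second after the job is handed in, with the robot touching nothing.
It also fails if it takes over 64 s, if anything falls off the work surface, if the arm or the gripper's body presses on something with over 40 N, if the wrist force passes 120 N, or if a joint passes its speed limit or range.

## Working session

There is one attempt and no reset: what is moved stays moved. The work goes in short steps, Python scripts to look and compute and a shell command to move; the robot and the scene stay as the last step left them, time stands still between calls to the robot, and variables do not carry over. Pictures are saved under pics/ and viewed, at most 12 in all, crops included, and the job is handed in when it is done.

```bash
mkdir -p pics
cat > h.py <<'E'
import numpy as np, cv2
from bench import get_state, read_camera, camera_model
from scipy.spatial.transform import Rotation as R
def T_cw(name, st=None):
    m=camera_model(name)
    T=np.eye(4)
    if 'mount' in m:
        W=np.eye(4); W[:3,:3]=R.from_quat(st['eef_rot']).as_matrix(); W[:3,3]=st['eef_pos']
        return m, W@np.array(m['mount'])
    T[:3,:3]=R.from_rotvec(np.ravel(m['rvec'])).as_matrix(); T[:3,3]=np.ravel(m['tvec'])
    return m, np.linalg.inv(T)
def rays(name,uv,st=None):
    m,T=T_cw(name,st); uv=np.atleast_2d(uv).astype(float)
    d=(uv-[m['cx'],m['cy']])/[m['fx'],m['fy']]; s=d.copy()
    for _ in range(30): s=d/(1+m['k1']*(s**2).sum(1,keepdims=True))
    s=np.c_[s,np.ones(len(s))]
    return T[:3,3], s@T[:3,:3].T, s
def onplane(name,uv,z,st=None):
    o,d,_=rays(name,uv,st); return o+d*((z-o[2])/d[:,2])[:,None]
def cloud(name,depth,st=None):
    v,u=np.mgrid[:480,:640]; o,d,_=rays(name,np.c_[u.ravel(),v.ravel()],st)
    P=(o+d*depth.ravel()[:,None]).reshape(480,640,3); P[depth==0]=np.nan; return P
E
python3 - <<'E'
from h import *
s=get_state(); print(s)
for n in ('top','side'):
    p,d=read_camera(n); cv2.imwrite(f'pics/{n}0.png',p); np.savez(f'{n}0.npz',p=p,d=d)
    print(camera_model(n))
E
```

```text
{'time_s': 0.0, 'q': array([-1.41101747e+00,  2.87187161e-01,  1.57819818e+00,  2.93060245e-05,
        1.27863321e+00, -1.49986509e-01]), 'joint_vel': array([ 0.00181824,  0.00068262,  0.00102613, -0.00058973, -0.00032703,
       -0.00099676]), 'effort': array([-6.42379496e-05, -4.05979300e+01, -2.92626107e+01, -1.56325918e-04,
        5.81531858e-03, -8.50330537e-06]), 'eef_pos': array([ 0.20569899, -0.64218713,  0.2299214 ]), 'eef_rot': array([ 9.88029562e-01,  1.54259888e-01,  8.08797340e-06, -1.21300440e-03]), 'wrist_force': array([-0.33586668, -0.76419715,  0.01896228]), 'moment': array([-0.00460873, -0.02090218,  0.08174696]), 'grip_force': 0.0, 'gripper_width': 1.002767173772389}
{'fx': 515.5619912242787, 'fy': 515.5619912242787, 'cx': 312.15676786904606, 'cy': 238.81446096883678, 'k1': -0.1451393303486975, 'rvec': array([ 2.14921566, -2.13061046,  0.12512942]), 'tvec': array([0.0165471 , 0.52735647, 0.97004417])}
{'fx': 557.0229516312796, 'fy': 557.0229516312796, 'cx': 310.7381058872162, 'cy': 238.6519054672541, 'k1': 0.04611887379121943, 'rvec': array([ 0.82678929, -2.66373512,  0.94314313]), 'tvec': array([0.41134109, 0.24548067, 0.94943368])}
```

View pics/top0.png

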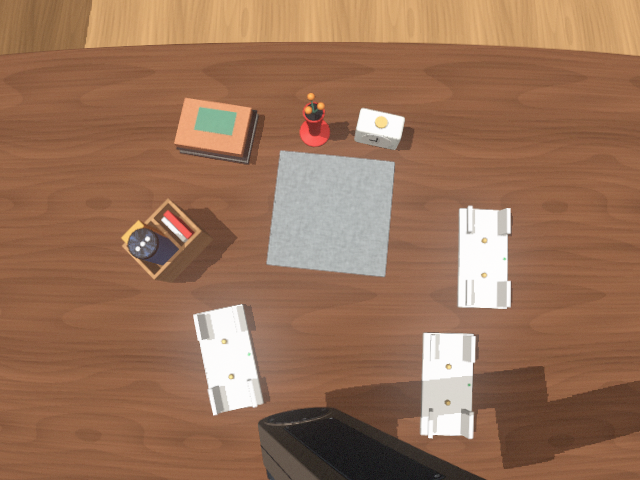

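View pics/side0.png

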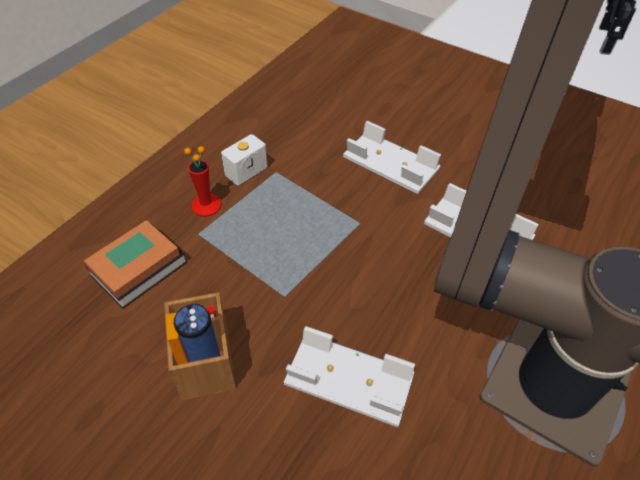

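Run:
```python
from h import *
f=np.load('top0.npz'); p,d=f['p'],f['d']; P=cloud('top',d)
hsv=cv2.cvtColor(p,cv2.COLOR_BGR2HSV)
print('plane check', onplane('top',[[228,358],[484,258],[448,385]],0.012))
print('cloud', P[358,228],P[258,484],P[385,448],P[210,330],P[243,143])
# brass pegs
m=cv2.inRange(hsv,(12,90,90),(30,255,255))
n,l,s,c=cv2.connectedComponentsWithStats(m)
for i in range(1,n):
    if s[i,4]>8: print('brass/or',s[i],c[i].round(1),onplane('top',c[i],0.021)[0].round(4))
# mat
m=cv2.inRange(p,(95,95,95),(165,165,165))&cv2.inRange(hsv,(0,0,0),(180,60,255))
n,l,s,c=cv2.connectedComponentsWithStats(m); i=1+np.argmax(s[1:,4])
k=cv2.findContours((l==i).astype('u1'),0,2)[0]; k=max(k,key=cv2.contourArea)
b=cv2.boxPoints(cv2.minAreaRect(k)); print('mat',s[i],onplane('top',b,0.004).round(4))
# caddy region
z=P[...,2]; reg=np.zeros((480,640),bool); reg[190:290,110:215]=1
for lo,hi,nm in((.165,.19,'top'),(.1,.12,'rim'),(.14,.165,'foot')):
    mm=reg&(z>lo)&(z<hi); print(nm,mm.sum()); 
    q=P[mm]; 
    if len(q): print(q.min(0),q.max(0),q.mean(0),cv2.minAreaRect((q[:,:2]*1000).astype('f4')))
q=cv2.resize(p[190:290,110:215],None,fx=5,fy=5,interpolation=2)
r=cv2.resize(p[195:320,445:525],None,fx=4,fy=4,interpolation=2)
o=np.zeros((500,525+320,3),'u1'); o[:500,:525]=q;o[:500,525:]=r; cv2.imwrite('pics/crop1.png',cv2.resize(o,None,fx=.94,fy=.94))
```

```text
plane check [[ 0.29263714  0.18491489  0.012     ]
 [ 0.49418174 -0.32428044  0.012     ]
 [ 0.24363881 -0.24722294  0.012     ]]
cloud [0.29267718 0.18483747 0.01242569] [ 0.49426969 -0.3245502   0.01114793] [ 0.24311684 -0.24810919  0.00832496] [nan nan nan] [0.49853472 0.30869057 0.17554685]
brass/or [    0     0   640    64 30436] [320.2  23.5] [1.0005 0.0089 0.021 ]
brass/or [301  43   8   5  14] [304.   45.5] [0.9472 0.0432 0.021 ]
brass/or [281  45  19   8  68] [289.6  48.1] [0.9411 0.074  0.021 ]
brass/or [344  44   4   5  11] [345.7  46.6] [ 0.9446 -0.0461  0.021 ]
brass/or [124  47  21  24 128] [134.3  58.1] [0.9258 0.415  0.021 ]
brass/or [254  46   6   7  16] [256.1  49.1] [0.9396 0.1459 0.021 ]
brass/or [311  46  14   7  21] [318.   48.7] [0.9396 0.0132 0.021 ]
brass/or [328  46  12   6  31] [333.4  47.7] [ 0.942  -0.0197  0.021 ]
brass/or [362  47  19  12  66] [371.5  52.9] [ 0.9303 -0.1009  0.021 ]
brass/or [387  47  23   6  47] [397.9  49.7] [ 0.9389 -0.1578  0.021 ]
brass/or [428  47  12   8  30] [433.   51.7] [ 0.936  -0.2333  0.021 ]
brass/or [439  46   6   8  22] 
[... 28230 characters left out ...]
4 ]
 [ 0.7433 -0.1593  0.004 ]
 [ 0.7187 -0.1546  0.004 ]]
top 835
[0.47265226 0.2835457  0.16501494] [0.53682877 0.34946492 0.17905961] [0.49981113 0.31087323 0.17381345] ((503.01593017578125, 314.2528076171875), (64.99130249023438, 55.05402374267578), 41.53277587890625)
rim 993
[0.44089882 0.22561491 0.10000124] [0.59067004 0.37204857 0.11991582] [0.51529096 0.28821116 0.10771113] ((516.113037109375, 298.47491455078125), (90.47698974609375, 125.55970764160156), 47.22538757324219)
foot 252
[0.47209131 0.28209194 0.1400365 ] [0.54030192 0.3535159  0.16496699] [0.5058572  0.30894482 0.15633389] ((505.3001708984375, 313.8241882324219), (66.91911315917969, 49.99662780761719), 45.84470748901367)
```

View pics/crop1.png

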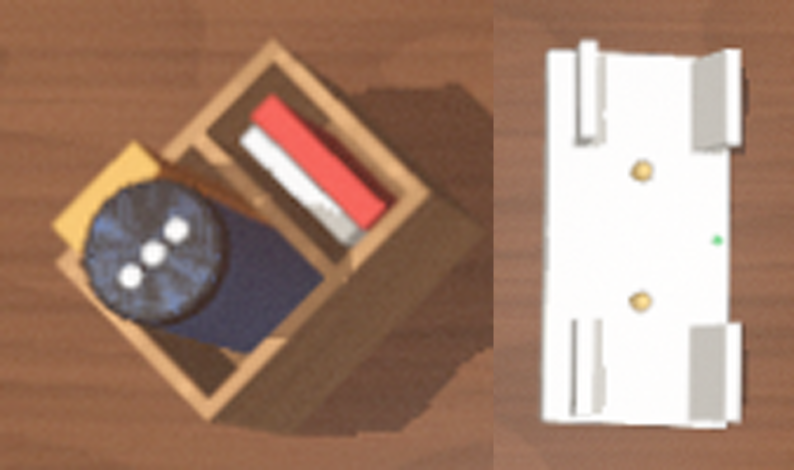

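Run:
```python
from h import *
f=np.load('top0.npz'); p,d=f['p'],f['d']; P=cloud('top',d); z=P[...,2]
g=np.load('side0.npz'); ps,ds=g['p'],g['d']; S=cloud('side',ds)
def pegs(name,p,box,zz):
    x0,y0,x1,y1=box; c=p[y0:y1,x0:x1]; h=cv2.cvtColor(c,cv2.COLOR_BGR2HSV)
    m=cv2.inRange(h,(10,80,60),(35,255,255)); n,l,s,ce=cv2.connectedComponentsWithStats(m)
    o=[ce[i]+[x0,y0] for i in range(1,n) if s[i,4]>6]
    print(name,np.round(o,1).tolist(),onplane(name,np.array(o),zz).round(4).tolist(),[s[i,4] for i in range(1,n)])
pegs('top',p,(472,225,496,290),.019)
pegs('side',ps,(370,145,412,170),.019)
# mat
h=cv2.cvtColor(p,cv2.COLOR_BGR2HSV)
m=((h[...,1]<60)&(h[...,2]>90)&(h[...,2]<190)).astype('u1'); m[:,:262]=0;m[:,400:]=0;m[:148]=0;m[285:]=0
m=cv2.morphologyEx(m,cv2.MORPH_OPEN,np.ones((5,5)))
k=max(cv2.findContours(m,0,2)[0],key=cv2.contourArea); b=cv2.boxPoints(cv2.minAreaRect(k)); print('mat',b.tolist(),onplane('top',b,.004).round(3).tolist(),onplane('top',b,.004).mean(0))
# cap by colour: cloud z in .17-.185 (top), non-orange, fit circle
reg=np.zeros(z.shape,bool);reg[190:290,110:215]=1
cap=reg&(abs(z-.176)<.004)&~((h[...,0]>8)&(h[...,0]<30)&(h[...,1]>110)&(h[...,2]>120))
print('cap',cap.sum()); k=max(cv2.findContours(cap.astype('u1'),0,2)[0],key=cv2.contourArea)
(c,r)=cv2.minEnclosingCircle(k); e=cv2.fitEllipse(k); print(c,r,e,onplane('top',[c,e[0]],.176).round(4))
org=reg&(h[...,0]>8)&(h[...,0]<30)&(h[...,1]>110)&(h[...,2]>150)&(abs(z-.166)<.01)
q=P[org]; print('foot top',len(q),q.mean(0),cv2.minAreaRect((q[:,:2]*1000).astype('f4')))
rim=reg&(abs(z-.110)<.004); q=P[rim]; R0=cv2.minAreaRect((q[:,:2]*1000).astype('f4')); print('rim',R0,cv2.boxPoints(R0).round(0).tolist())
# side: cap, foot
hs=cv2.cvtColor(ps,cv2.COLOR_BGR2HSV); rs=np.zeros(z.shape,bool); rs[295:400,160:240]=1
o2=rs&(hs[...,0]>8)&(hs[...,0]<25)&(hs[...,1]>200)&(hs[...,2]>180); q=S[o2&(S[...,2]>.115)]; q=q[~np.isnan(q[:,0])]
print('side foot',len(q),q.mean(0)); 
if len(q)>10:
    v=np.linalg.svd(q-q.mean(0),full_matrices=False); print(v[1],v[2])
# bystander tall
for nm,bx in(('vase',(295,90,332,148)),('clock',(350,105,408,150)),('books',(170,95,260,165))):
    q=P[bx[1]:bx[3],bx[0]:bx[2]].reshape(-1,3); q=q[q[:,2]>.03]; print(nm,q.min(0).round(3),q.max(0).round(3))
```

```text
top [[484.1, 240.2], [483.8, 274.6]] [[0.5293, -0.3234, 0.019], [0.4602, -0.3205, 0.019]] [np.int32(17), np.int32(16)]
side [[406.9, 146.7], [378.3, 151.5], [404.8, 163.0]] [[0.4805, -0.3675, 0.019], [0.527, -0.3158, 0.019], [0.4584, -0.3164, 0.019]] [np.int32(44), np.int32(14), np.int32(8)]
mat [[265.694091796875, 264.6235046386719], [277.6517333984375, 149.03294372558594], [396.654052734375, 161.34353637695312], [384.6964111328125, 276.93408203125]] [[0.479, 0.115, 0.004], [0.72, 0.096, 0.004], [0.695, -0.151, 0.004], [0.456, -0.124, 0.004]] [ 0.58727824 -0.01621407  0.004     ]
cap 704
(142.10000610351562, 242.6999969482422) 15.83991813659668 ((142.60897827148438, 243.1127471923828), (28.26537322998047, 30.700725555419922), 27.858190536499023) [[0.499  0.3102 0.176 ]
 [0.4983 0.3092 0.176 ]]
foot top 156 [0.52049246 0.33383013 0.16526729] ((509.18011474609375, 324.8214111328125), (44.83103561401367, 44.44241714477539), 39.162479400634766)
rim ((516.1119995117188, 298.47271728515625), (90.47611999511719, 125.55965423583984), 47.22270584106445) [[439.0, 308.0], [531.0, 223.0], [593.0, 289.0], [501.0, 374.0]]
side foot 200 [0.51810076 0.33900378 0.16486736]
[0.18742855 0.04969918 0.01587786] [[-0.74922261  0.6617764  -0.02678576]
 [-0.66227483 -0.7490237   0.01885578]
 [-0.00758485  0.03186671  0.99946335]]
vase [ 0.737 -0.     0.033] [0.779 0.039 0.161]
clock [ 0.719 -0.158  0.03 ] [ 0.783 -0.063  0.084]
books [0.688 0.141 0.03 ] [0.817 0.303 0.057]
```

```bash
cat >> h.py <<'E'
def ori(phi,t):
    f,t=np.radians([phi,t]); y=np.array([np.sin(f),-np.cos(f),0]); z=np.array([np.sin(t)*np.cos(f),np.sin(t)*np.sin(f),-np.cos(t)])
    return np.c_[np.cross(y,z),y,z]
def go(pos,phi,t,n,frm=None):
    """constant row taking the present pose (or frm) to TCP pos in n rows"""
    if frm is None: s=get_state(); frm=(np.array(s['eef_pos']),R.from_quat(s['eef_rot']).as_matrix())
    p0,R0=frm; R1=ori(phi,t); rv=R.from_matrix(R0.T@R1).as_rotvec()/n
    A=sum(R.from_rotvec(rv*k).as_matrix() for k in range(n)); x=np.linalg.solve(A,R0.T@(np.array(pos)-p0))
    print(n,'rows rot',rv.round(4).tolist(),'xyz',(x*1000).round(1).tolist(),'|',np.linalg.norm(x*1000).round(1),np.degrees(np.linalg.norm(rv)).round(2))
    return np.array(pos),R1
def st():
    s=get_state(); M=R.from_quat(s['eef_rot']).as_matrix()
    print('t',round(s['time_s'],2),'q',s['q'].round(3),'p',s['eef_pos'].round(4),'phi',np.degrees(np.arctan2(M[0,1],-M[1,1])).round(2),'tilt',np.degrees(np.arctan2(-M[2,0],-M[2,2])).round(2),'roll',np.degrees(np.arcsin(M[2,1])).round(2),'F',s['wrist_force'].round(1),'M',s['moment'].round(2),'w',round(s['gripper_width']*85.4,1),'g',round(s['grip_force'],1))
E
python3 - <<'E'
from h import *
st()
a=go([.55,-.15,.30],48,0,16)
hh=np.array([np.cos(np.radians(48)),np.sin(np.radians(48)),0]); z=ori(48,45)[:,2]; g=np.array([.498,.310,.139])
b=go(g+z*(.019-.11),48,45,16,a); c=go(g+z*.019,48,45,8,b); print(b[0],c[0])
E
```

```text
t 0.1 q [-1.411  0.287  1.578  0.     1.279 -0.15 ] p [ 0.2057 -0.6422  0.23  ] phi 17.75 tilt -0.02 roll -0.13 F [0.3 0.1 0.2] M [-0.02 -0.01 -0.03] w 85.2 g 0.0
16 rows rot [-0.0001, -0.0001, -0.033] xyz [34.9, -14.9, -4.3] | 38.2 1.89
16 rows rot [0.0, 0.0491, 0.0] xyz [12.3, -21.7, 11.4] | 27.4 2.81
8 rows rot [0.0, 0.0, 0.0] xyz [-0.0, 0.0, 13.7] | 13.7 0.0
[0.45494364 0.26218107 0.20334672] [0.50698979 0.31998417 0.12556497]
```

```bash
python3 -m pendant '[{"rotation":[0,0,-0.033],"xyz":[35,-15,-4.3],"hand":85},{"rotation":[0,0,-0.033],"xyz":[35,-15,-4.3],"hand":85},{"rotation":[0,0,-0.033],"xyz":[35,-15,-4.3],"hand":85},{"rotation":[0,0,-0.033],"xyz":[35,-15,-4.3],"hand":85},{"rotation":[0,0,-0.033],"xyz":[35,-15,-4.3],"hand":85},{"rotation":[0,0,-0.033],"xyz":[35,-15,-4.3],"hand":85},{"rotation":[0,0,-0.033],"xyz":[35,-15,-4.3],"hand":85},{"rotation":[0,0,-0.033],"xyz":[35,-15,-4.3],"hand":85}]'
python3 -m pendant '[{"rotation":[0,0,-0.033],"xyz":[35,-15,-4.3],"hand":85},{"rotation":[0,0,-0.033],"xyz":[35,-15,-4.3],"hand":85},{"rotation":[0,0,-0.033],"xyz":[35,-15,-4.3],"hand":85},{"rotation":[0,0,-0.033],"xyz":[35,-15,-4.3],"hand":85},{"rotation":[0,0,-0.033],"xyz":[35,-15,-4.3],"hand":85},{"rotation":[0,0,-0.033],"xyz":[35,-15,-4.3],"hand":85},{"rotation":[0,0,-0.033],"xyz":[35,-15,-4.3],"hand":85},{"rotation":[0,0,-0.033],"xyz":[35,-15,-4.3],"hand":85}]'
python3 - <<'E'
from h import *
st(); z=ori(48,45)[:,2]; g=np.array([.498,.310,.139]); go(g+z*(.019-.11),48,45,16)
E
```

```text
time_s: 0.9
eef_pos: [0.4115, -0.4171, 0.2653]
eef_rot: [0.959, 0.284, -0.0, -0.0]
wrist_force: [-0.3, 0.2, -0.1]
gripper_width: 0.994
grip_force: 0.0
time_s: 1.7
eef_pos: [0.5503, -0.1471, 0.2997]
eef_rot: [0.913, 0.407, -0.0, -0.0]
wrist_force: [0.9, -0.1, -0.0]
gripper_width: 0.999
grip_force: 0.0
t 1.7 q [-0.439  0.009  1.763  0.     1.371  0.292] p [ 0.5503 -0.1471  0.2997] phi 48.08 tilt 0.01 roll -0.05 F [ 0.9 -0.1 -0. ] M [-0.04 -0.02 -0.  ] w 85.3 g 0.0
16 rows rot [-0.0001, 0.0491, 0.0001] xyz [12.2, -21.5, 11.3] | 27.2 2.81
```

```bash
python3 -m pendant '[{"rotation":[0,0.049,0],"xyz":[12.2,-21.5,11.3],"hand":85},{"rotation":[0,0.049,0],"xyz":[12.2,-21.5,11.3],"hand":85},{"rotation":[0,0.049,0],"xyz":[12.2,-21.5,11.3],"hand":85},{"rotation":[0,0.049,0],"xyz":[12.2,-21.5,11.3],"hand":85},{"rotation":[0,0.049,0],"xyz":[12.2,-21.5,11.3],"hand":85},{"rotation":[0,0.049,0],"xyz":[12.2,-21.5,11.3],"hand":85},{"rotation":[0,0.049,0],"xyz":[12.2,-21.5,11.3],"hand":85},{"rotation":[0,0.049,0],"xyz":[12.2,-21.5,11.3],"hand":85}]' >/dev/null
python3 - <<'E'
from h import *
st()
p,d=read_camera('top'); cv2.imwrite('pics/top1.png',p)
z=ori(48,45)[:,2]; g=np.array([.498,.310,.139]); go(g+z*(.019-.11),48,45,8)
E
```

```text
t 2.5 q [-0.285 -0.255  2.168  0.401  1.087  0.285] p [0.4958 0.0498 0.2273] phi 47.99 tilt -22.54 roll -0.05 F [-0.   0.9  0.6] M [-0.15  0.08  0.02] w 84.9 g 0.0
8 rows rot [-0.0009, 0.049, -0.0002] xyz [12.4, -21.0, 11.2] | 26.8 2.81
```

View pics/top1.png

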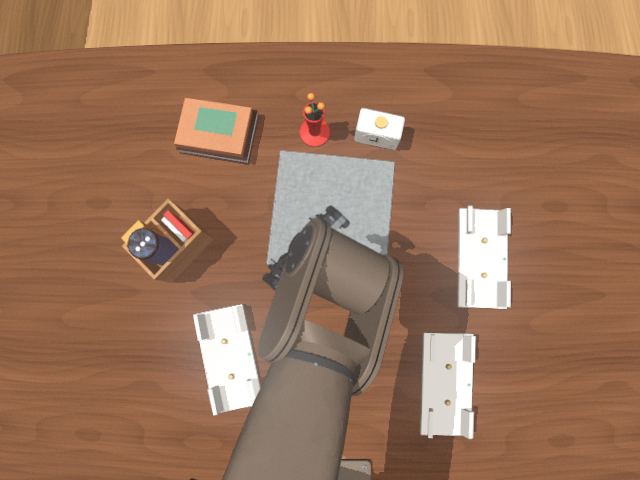

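```bash
sed -i 's/np.arctan2(-M\[2,0\]/np.arctan2(M[2,0]/' h.py
cat > kin.py <<'E'
import numpy as np
from scipy.optimize import least_squares
from scipy.spatial.transform import Rotation as R
def fk(q,k):
    h,a,b,e,c,f,g=k
    Y=lambda t:R.from_euler('y',t).as_matrix(); Z=lambda t:R.from_euler('z',t).as_matrix()
    M=Z(q[0])@Y(q[1]); p=np.array([0,0,h])+M@[g,0,a]; M=M@Y(q[2]); p=p+M@[f,0,b]; M=M@Z(q[3])@Y(q[4]); p=p+M@[e,0,c]
    return p,M@Z(q[5])
D=[([-1.411,.2872,1.5782,0,1.2786,-.15],[.2057,-.6422,.23]),([-.439,.009,1.763,0,1.371,.292],[.5503,-.1471,.2997]),([-.285,-.255,2.168,.401,1.087,.285],[.4958,.0498,.2273])]
reg=[.3,.43,.577,0,.3,0,0]
K=least_squares(lambda k:np.r_[np.concatenate([fk(q,k)[0]-p for q,p in D])*1000,(k-reg)*np.array([1,1,1,1,1,10,10])*.3],reg).x
LO=np.array([-2.77,-.9,.21,-1.53,.24,-2.84]);HI=np.array([2.77,2.22,2.48,4.67,2.81,2.84])
def ik(pos,M,q0):
    def c(q):
        p,N=fk(q,K); return np.r_[(p-pos)*10,(N[:,1]-M[:,1]),(N[:,2]-M[:,2])]
    s=least_squares(c,np.clip(q0,LO+.01,HI-.01),bounds=(LO,HI)); return s.x.round(3),round(np.linalg.norm(s.fun),4)
E
python3 - <<'E'
from kin import *; from h import *
print(K.round(4)); 
for q,p in D: print((fk(q,K)[0]-p).round(4),fk(q,K)[1].round(3).tolist())
s=get_state(); print(R.from_quat(s['eef_rot']).as_matrix().round(3).tolist())
q=s['q']; g=np.array([.498,.310,.139])
for t in (35,40,45,50,55):
    z=ori(48,t)[:,2]
    for b in(0,.11):
        for N in (1,-1): print(t,b,N,ik(g+z*(.019-b),ori(48,t)*[N,N,1],q+[.6,0,0,.2,0,0 if N>0 else -2]))
E
```

```text
[ 0.651   0.5102  0.6784  0.038   0.5217  0.2086 -0.0283]
[-0.0996 -0.0161 -0.    ] [[-0.305, 0.952, -0.0], [0.952, 0.305, 0.002], [0.002, 0.0, -1.0]]
[-0.0428 -0.0912  0.    ] [[-0.745, 0.668, -0.001], [0.668, 0.745, 0.001], [0.001, -0.0, -1.0]]
[ 0. -0. -0.] [[-0.743, 0.618, 0.255], [0.669, 0.686, 0.285], [0.001, 0.383, -0.924]]
[[0.618, 0.745, 0.251], [0.686, -0.667, 0.29], [0.383, -0.007, -0.924]]
35 0 1 (array([0.226, 0.006, 2.286, 0.823, 0.466, 1.854]), np.float64(0.0))
35 0 -1 (array([ 0.226,  0.006,  2.286,  0.823,  0.466, -1.288]), np.float64(0.0))
35 0.11 1 (array([ 0.131, -0.469,  2.412,  0.552,  0.79 ,  2.122]), np.float64(0.0))
35 0.11 -1 (array([ 0.131, -0.469,  2.412,  0.552,  0.79 , -1.02 ]), np.float64(0.0))
40 0 1 (array([0.133, 0.068, 2.336, 1.219, 0.46 , 1.382]), np.float64(0.0))
40 0 -1 (array([ 0.133,  0.068,  2.336,  1.219,  0.46 , -1.76 ]), np.float64(0.0))
40 0.11 1 (array([-0.004, -0.471,  2.48 ,  0.748,  0.781,  1.847]), np.float64(0.0054))
40 0.11 -1 (array([-0.004, -0.471,  2.48 ,  0.748,  0.781, -1.294]), np.float64(0.0054))
45 0 1 (array([0.05 , 0.187, 
[... 290 characters left out ...]
float64(0.0595))
50 0 1 (array([-0.021,  0.345,  2.364,  1.879,  0.654,  0.549]), np.float64(0.0))
50 0 -1 (array([-0.021,  0.345,  2.364,  1.879,  0.654, -2.593]), np.float64(0.0))
50 0.11 1 (array([-0.395, -0.038,  2.48 ,  1.262,  0.9  ,  0.943]), np.float64(0.0642))
50 0.11 -1 (array([-0.395, -0.038,  2.48 ,  1.262,  0.9  , -2.199]), np.float64(0.0642))
55 0 1 (array([-0.088,  0.522,  2.338,  2.017,  0.812,  0.311]), np.float64(0.0))
55 0 -1 (array([-0.088,  0.522,  2.338,  2.017,  0.812, -2.83 ]), np.float64(0.0))
55 0.11 1 (array([-0.518,  0.18 ,  2.48 ,  1.432,  0.953,  0.595]), np.float64(0.0152))
55 0.11 -1 (array([-0.518,  0.18 ,  2.48 ,  1.432,  0.953, -2.547]), np.float64(0.0152))
```

```bash
python3 - <<'E'
s=open('kin.py').read()
s=s.replace("h,a,b,e,c,f,g=k","h,a,b,e,c,l1,l2=k").replace("[g,0,a]","[0,l1,a]").replace("[f,0,b]","[0,0,b]").replace("[e,0,c]","[e,l2,c]").replace("M@Z(q[5])","M@Z(-q[5]+W)").replace("def fk","W=np.pi/2\ndef fk")
s=s.replace("np.array([1,1,1,1,1,10,10])*.3","np.array([1,1,1,1,1,1,1])*.3")
open('kin.py','w').write(s)
E
cat > t.py <<'E'
from kin import *; from h import *
print(K.round(4)); 
for q,p in D: print((fk(q,K)[0]-p).round(4))
s=get_state(); q=s['q']; print(fk(q,K)[1].round(3).tolist(),R.from_quat(s['eef_rot']).as_matrix().round(3).tolist())
g=np.array([.498,.310,.139])
for t in (25,30,35,40,45):
    z=ori(48,t)[:,2]
    for b in(0,.06,.11): print(t,b,ik(g+z*(.019-b),ori(48,t),q+[.5,0,0,.2,0,.2]))
E
python3 t.py
```

```text
[0.2163 0.4442 0.5731 0.0061 0.2459 0.0984 0.0025]
[ 0.0002 -0.0007  0.    ]
[-0.0013  0.0009  0.0004]
[ 0.0007 -0.0005 -0.0004]
[[0.119, 0.961, 0.251], [0.938, -0.191, 0.29], [0.326, 0.201, -0.924]] [[0.618, 0.745, 0.251], [0.686, -0.667, 0.29], [0.383, -0.007, -0.924]]
25 0 (array([ 0.294,  0.024,  2.128,  0.373,  0.643, -0.767]), np.float64(0.0))
25 0.06 (array([ 0.267, -0.105,  2.142,  0.338,  0.759, -0.793]), np.float64(0.0))
25 0.11 (array([ 0.241, -0.203,  2.141,  0.318,  0.861, -0.807]), np.float64(0.0))
30 0 (array([ 2.740e-01, -1.000e-03,  2.173e+00,  5.130e-01,  5.760e-01,
       -6.290e-01]), np.float64(0.0))
30 0.06 (array([ 0.238, -0.143,  2.199,  0.458,  0.693, -0.674]), np.float64(0.0))
30 0.11 (array([ 0.205, -0.254,  2.208,  0.426,  0.798, -0.698]), np.float64(0.0))
35 0 (array([ 0.253, -0.022,  2.217,  0.689,  0.522, -0.453]), np.float64(0.0))
35 0.06 (array([ 0.209, -0.176,  2.255,  0.604,  0.637, -0.527]), np.float64(0.0))
35 0.11 (array([ 0.167, -0.299,  2.274,  0.554,  0.745, -0.568]), np.float64(0.0))
40 0 (array([ 0.232, -0.036,  2.26 ,  0.905,  0.484, -0.238]), np.float64(0.0))
40 0.06 (array([ 0.178, -0.203,  2.31 ,  0.779,  0.595, -0.349]), np.float64(0.0))
40 0.11 (array([ 0.126, -0.339,  2.338,  0.704,  0.706, -0.414]), np.float64(0.0))
45 0 (array([ 0.212, -0.045,  2.3  ,  1.15 ,  0.471,  0.007]), np.float64(0.0))
45 0.06 (array([ 0.148, -0.222,  2.362,  0.98 ,  0.573, -0.145]), np.float64(0.0))
45 0.11 (array([ 0.085, -0.371,  2.401,  0.873,  0.683, -0.24 ]), np.float64(0.0))
```

```bash
sed -i 's/Z(-q\[5\]+W)/Z(q[5]+W)/' kin.py
cat > t.py <<'E'
from kin import *; from h import *
s=get_state(); q=s['q']; print(fk(q,K)[1].round(3).tolist(),R.from_quat(s['eef_rot']).as_matrix().round(3).tolist())
g=np.array([.498,.310,.139]); z=ori(48,40)[:,2]
for b,u in((.11,0),(0,0),(0,.14)): r=ik(g+z*(.019-b)+[0,0,u],ori(48,40),q+[.5,0,0,.2,0,.0]); print(b,u,r); 
for psi in (48,70,90,-45,-90):
  h=np.array([np.cos(np.radians(psi)),np.sin(np.radians(psi)),0])
  for u,tt in ((.18,40),(.18,0),(.12,-50),(0,-50)):
    G=np.array([.58,-.016,.043+u])+.045*h; M=ori(psi,tt)
    best=min((ik(G+.019*M[:,2],M,q0) for q0 in (q,q*[1,1,1,-1,1,1],r[0],[0,.5,1.5,0,2,0],[0,.5,1.5,1.5,1.5,0],[0,.5,1.5,-1.5,1.5,0])),key=lambda v:v[1]+.0001*abs(v[0]-r[0]).max())
    print(psi,u,tt,best)
E
python3 t.py
python3 - <<'E'
from h import *
z=ori(48,40)[:,2]; g=np.array([.498,.310,.139]); go(g+z*(.019-.10),48,40,8)
E
```

```text
[[0.618, 0.745, 0.251], [0.686, -0.667, 0.29], [0.383, -0.007, -0.924]] [[0.618, 0.745, 0.251], [0.686, -0.667, 0.29], [0.383, -0.007, -0.924]]
0.11 0 (array([ 0.126, -0.339,  2.338,  0.704,  0.706,  0.414]), np.float64(0.0))
0 0 (array([ 0.232, -0.036,  2.26 ,  0.905,  0.484,  0.238]), np.float64(0.0))
0 0.14 (array([ 0.234, -0.222,  2.141,  0.595,  0.709,  0.61 ]), np.float64(0.0))
48 0.18 40 (array([-0.374,  0.016,  2.036,  0.809,  0.982, -0.071]), np.float64(0.0))
48 0.18 0 (array([-0.138,  0.165,  1.771, -0.   ,  1.206,  0.595]), np.float64(0.0))
48 0.12 -50 (array([ 0.062,  0.574,  1.513, -0.574,  1.73 ,  0.906]), np.float64(0.0))
48 0 -50 (array([ 0.063,  0.728,  1.527, -0.566,  1.589,  0.997]), np.float64(0.0))
70 0.18 40 (array([-0.384,  0.099,  1.951,  0.75 ,  1.231, -0.347]), np.float64(0.0))
70 0.18 0 (array([-0.126,  0.133,  1.807,  0.   ,  1.202,  0.223]), np.float64(0.0))
70 0.12 -50 (array([ 0.134,  0.459,  1.678, -0.746,  1.527,  0.726]), np.float64(0.0))
70 0 -50 (array([ 0.135,  0.626,  1.692, -0.76 ,  1.394,  0.851]), np.float64(0.0))
90 0.18 40 (array([-0.37 ,  0
[... 384 characters left out ...]
p.float64(0.0))
-45 0.18 0 (array([-0.243,  0.172,  1.763,  0.   ,  1.207,  2.113]), np.float64(0.0))
-45 0.12 -50 (array([-0.362,  0.6  ,  1.479,  0.336,  1.872,  1.956]), np.float64(0.0))
-45 0 -50 (array([-0.362,  0.751,  1.493,  0.324,  1.717,  1.901]), np.float64(0.0))
-90 0.18 40 (array([-0.023,  0.164,  1.873, -0.762,  1.205, -2.84 ]), np.float64(0.0045))
-90 0.18 0 (array([-0.284,  0.105,  1.838,  0.011,  1.2  ,  2.84 ]), np.float64(0.0176))
-90 0.12 -50 (array([-0.546,  0.351,  1.832,  0.715,  1.527,  2.346]), np.float64(0.0))
-90 0 -50 (array([-0.547,  0.533,  1.847,  0.729,  1.379,  2.214]), np.float64(0.0))
8 rows rot [-0.0009, 0.0381, -0.0002] xyz [13.9, -21.0, 11.7] | 27.8 2.18
```

```bash
python3 -m pendant '[{"rotation":[-0.001,0.038,0],"xyz":[13.9,-21,11.7],"hand":85},{"rotation":[-0.001,0.038,0],"xyz":[13.9,-21,11.7],"hand":85},{"rotation":[-0.001,0.038,0],"xyz":[13.9,-21,11.7],"hand":85},{"rotation":[-0.001,0.038,0],"xyz":[13.9,-21,11.7],"hand":85},{"rotation":[-0.001,0.038,0],"xyz":[13.9,-21,11.7],"hand":85},{"rotation":[-0.001,0.038,0],"xyz":[13.9,-21,11.7],"hand":85},{"rotation":[-0.001,0.038,0],"xyz":[13.9,-21,11.7],"hand":85},{"rotation":[-0.001,0.038,0],"xyz":[13.9,-21,11.7],"hand":85}]' >/dev/null
python3 - <<'E'
from h import *
st(); s=get_state()
p,d=read_camera('wrist'); cv2.imwrite('pics/w1.png',p)
P=cloud('wrist',d,s); h=cv2.cvtColor(p,cv2.COLOR_BGR2HSV); zz=P[...,2]
cap=(abs(zz-.176)<.004)&(abs(P[...,0]-.5)<.05)&(abs(P[...,1]-.31)<.05); q=P[cap]; print('cap',cap.sum(),cv2.minEnclosingCircle((q[:,:2]*1000).astype('f4')) if len(q) else '')
z=ori(48,40)[:,2]; g=np.array([.498,.310,.139]); go(g+z*(.019),48,40,8)
E
```

```text
t 3.35 q [ 0.134 -0.296  2.323  0.715  0.673  0.398] p [0.4672 0.2679 0.2022] phi 47.75 tilt 39.92 roll 0.4 F [ 0.1 -0.1  1.2] M [-0.23  0.21 -0.01] w 84.9 g 0.0
cap 6090 ((497.1123352050781, 312.01385498046875), 27.552860260009766)
8 rows rot [0.0004, 0.0002, 0.0002] xyz [-0.0, -0.3, 12.4] | 12.5 0.03
```

View pics/w1.png

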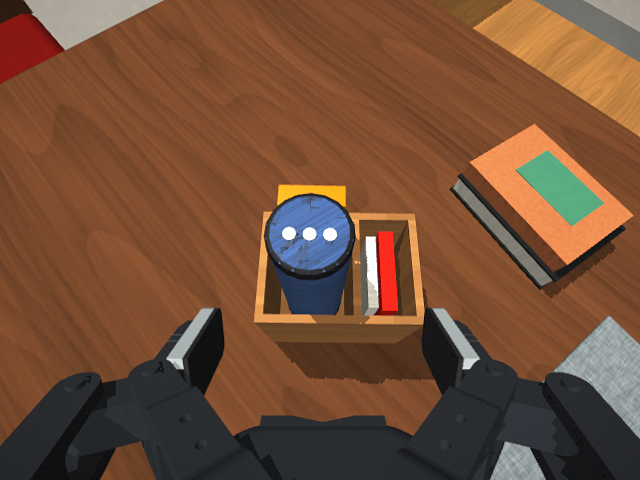

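```bash
python3 -m pendant '[{"rotation":[0,0,0],"xyz":[0,-0.5,12.6],"hand":85},{"rotation":[0,0,0],"xyz":[0,-0.5,12.6],"hand":85},{"rotation":[0,0,0],"xyz":[0,-0.5,12.6],"hand":85},{"rotation":[0,0,0],"xyz":[0,-0.5,12.6],"hand":85},{"rotation":[0,0,0],"xyz":[0,-0.5,12.6],"hand":85},{"rotation":[0,0,0],"xyz":[0,-0.5,12.6],"hand":85},{"rotation":[0,0,0],"xyz":[0,-0.5,12.6],"hand":85},{"rotation":[0,0,0],"xyz":[0,-0.5,12.6],"hand":85}]' 70
python3 -m pendant '[{"rotation":[0,0,0],"xyz":[0,0,0],"hand":60},{"rotation":[0,0,0],"xyz":[0,0,0],"hand":45},{"rotation":[0,0,0],"xyz":[0,0,0],"hand":30},{"rotation":[0,0,0],"xyz":[0,0,0],"hand":30},{"rotation":[0,0,0],"xyz":[0,0,0],"hand":30},{"rotation":[0,0,0],"xyz":[0,0,0],"hand":30},{"rotation":[0,0,0],"xyz":[0,0,0],"hand":30},{"rotation":[0,0,0],"xyz":[0,0,0],"hand":30}]' 70
python3 -c "
from h import *
st(); p=get_state()['eef_pos']; go(p+[0,0,.14],48,40,8)"
```

```text
time_s: 4.2
eef_pos: [0.5088, 0.3172, 0.1245]
eef_rot: [0.859, 0.382, 0.313, -0.135]
wrist_force: [0.3, 0.7, -0.1]
gripper_width: 0.997
grip_force: 0.0
time_s: 5.0
eef_pos: [0.5083, 0.3175, 0.1255]
eef_rot: [0.859, 0.382, 0.313, -0.135]
wrist_force: [-2.4, 1.3, 3.1]
gripper_width: 0.613
grip_force: 72.6
t 5.0 q [ 0.236 -0.01   2.24   0.905  0.471  0.238] p [0.5083 0.3175 0.1255] phi 47.78 tilt 39.91 roll 0.37 F [-2.4  1.3  3.1] M [0.1  0.44 0.21] w 52.4 g 72.6
8 rows rot [0.0009, 0.0002, 0.0002] xyz [11.2, 0.1, -13.4] | 17.5 0.06
```

```bash
python3 -m pendant '[{"rotation":[0,0,0],"xyz":[6,0,-7.2],"hand":30},{"rotation":[0,0,0],"xyz":[12,0,-14.3],"hand":30},{"rotation":[0,0,0],"xyz":[12,0,-14.3],"hand":30},{"rotation":[0,0,0],"xyz":[12,0,-14.3],"hand":30},{"rotation":[0,0,0],"xyz":[12,0,-14.3],"hand":30},{"rotation":[0,0,0],"xyz":[12,0,-14.3],"hand":30},{"rotation":[0,0,0],"xyz":[12,0,-14.3],"hand":30},{"rotation":[0,0,0],"xyz":[12,0,-14.3],"hand":30}]'
python3 - <<'E'
from h import *
st()
p,d=read_camera('side'); h=cv2.cvtColor(p,cv2.COLOR_BGR2HSV)
cv2.imwrite('pics/s1.png',cv2.resize(p[180:440,80:420],None,fx=2,fy=2))
E
```

```text
time_s: 5.8
eef_pos: [0.507, 0.3174, 0.2635]
eef_rot: [0.86, 0.382, 0.311, -0.135]
wrist_force: [0.5, 0.2, -4.3]
gripper_width: 0.617
grip_force: 73.0
t 5.8 q [ 0.238 -0.216  2.14   0.582  0.7    0.62 ] p [0.507  0.3174 0.2635] phi 47.78 tilt 39.66 roll 0.38 F [ 0.5  0.2 -4.3] M [-0.49  0.42 -0.04] w 52.7 g 73.0
```

View pics/s1.png

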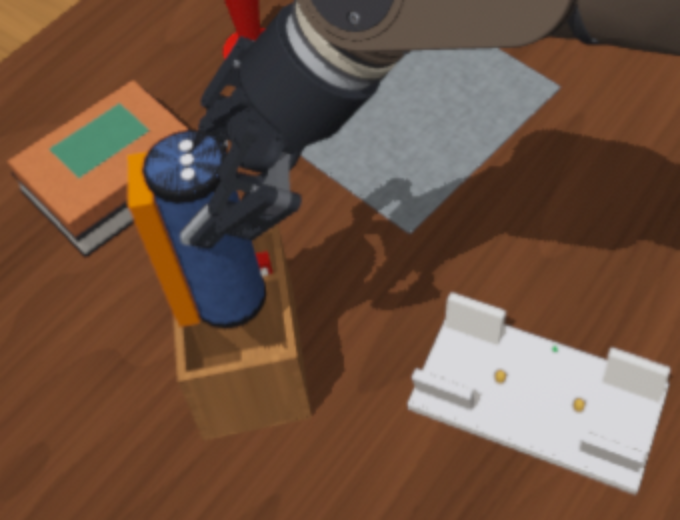

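```bash
cat > t.py <<'E'
from h import *
def G(g,phi,t,n,f): M=ori(phi,t); return go(np.array(g)+.019*M[:,2],phi,t,n,f)
a=G([.555,.17,.27],68,18,8,None); b=G([.58,.045,.22],90,-20,8,a); c=G([.58,.033,.11],90,-50,8,b); d=G([.58,.033,.05],90,-50,8,c)
E
python3 t.py
```

```text
8 rows rot [0.0227, -0.0474, -0.0383] xyz [-11.3, 14.9, -3.9] | 19.1 3.72
8 rows rot [-0.0009, -0.0819, -0.0489] xyz [-16.7, 6.2, 6.1] | 18.8 5.46
8 rows rot [-0.0, -0.0654, 0.0] xyz [5.1, 0.0, 12.4] | 13.4 3.75
8 rows rot [0.0, 0.0, 0.0] xyz [5.7, 0.0, 4.8] | 7.5 0.0
```

```bash
python3 -m pendant '[{"rotation":[0.023,-0.047,-0.038],"xyz":[-11.3,14.9,-3.9],"hand":30},{"rotation":[0.023,-0.047,-0.038],"xyz":[-11.3,14.9,-3.9],"hand":30},{"rotation":[0.023,-0.047,-0.038],"xyz":[-11.3,14.9,-3.9],"hand":30},{"rotation":[0.023,-0.047,-0.038],"xyz":[-11.3,14.9,-3.9],"hand":30},{"rotation":[0.023,-0.047,-0.038],"xyz":[-11.3,14.9,-3.9],"hand":30},{"rotation":[0.023,-0.047,-0.038],"xyz":[-11.3,14.9,-3.9],"hand":30},{"rotation":[0.023,-0.047,-0.038],"xyz":[-11.3,14.9,-3.9],"hand":30},{"rotation":[0.023,-0.047,-0.038],"xyz":[-11.3,14.9,-3.9],"hand":30}]' >/dev/null
python3 -m pendant '[{"rotation":[-0.001,-0.082,-0.049],"xyz":[-16.7,6.2,6.1],"hand":30},{"rotation":[-0.001,-0.082,-0.049],"xyz":[-16.7,6.2,6.1],"hand":30},{"rotation":[-0.001,-0.082,-0.049],"xyz":[-16.7,6.2,6.1],"hand":30},{"rotation":[-0.001,-0.082,-0.049],"xyz":[-16.7,6.2,6.1],"hand":30},{"rotation":[-0.001,-0.082,-0.049],"xyz":[-16.7,6.2,6.1],"hand":30},{"rotation":[-0.001,-0.082,-0.049],"xyz":[-16.7,6.2,6.1],"hand":30},{"rotation":[-0.001,-0.082,-0.049],"xyz":[-16.7,6.2,6.1],"hand":30},{"rotation":[-0.001,-0.082,-0.049],"xyz":[-16.7,6.2,6.1],"hand":30}]' >/dev/null
python3 - <<'E'
from h import *
st()
M=ori(90,-50); go(np.array([.58,.033,.11])+.019*M[:,2],90,-50,8)
E
```

```text
t 7.45 q [ 0.037  0.153  1.831 -0.373  1.202  0.176] p [0.5781 0.0378 0.1949] phi 90.19 tilt -19.9 roll -0.42 F [ 0.  -0.3 -3.9] M [0.45 0.   0.01] w 52.6 g 73.7
8 rows rot [-0.0005, -0.0657, 0.0009] xyz [4.6, 0.3, 11.6] | 12.5 3.76
```

```bash
python3 -m pendant '[{"rotation":[-0.0005,-0.066,0.001],"xyz":[4.6,0.3,11.6],"hand":30},{"rotation":[-0.0005,-0.066,0.001],"xyz":[4.6,0.3,11.6],"hand":30},{"rotation":[-0.0005,-0.066,0.001],"xyz":[4.6,0.3,11.6],"hand":30},{"rotation":[-0.0005,-0.066,0.001],"xyz":[4.6,0.3,11.6],"hand":30},{"rotation":[-0.0005,-0.066,0.001],"xyz":[4.6,0.3,11.6],"hand":30},{"rotation":[-0.0005,-0.066,0.001],"xyz":[4.6,0.3,11.6],"hand":30},{"rotation":[-0.0005,-0.066,0.001],"xyz":[4.6,0.3,11.6],"hand":30},{"rotation":[-0.0005,-0.066,0.001],"xyz":[4.6,0.3,11.6],"hand":30}]' >/dev/null
python3 - <<'E'
from h import *
st()
p,d=read_camera('side'); 
cv2.imwrite('pics/s2.png',cv2.resize(p[120:330,140:420],None,fx=2.5,fy=2.5))
S=cloud('side',d); h=cv2.cvtColor(p,cv2.COLOR_BGR2HSV)
for nm,m in (('or',(h[...,0]>8)&(h[...,0]<25)&(h[...,1]>180)&(h[...,2]>120)),('blue',(h[...,0]>100)&(h[...,0]<130)&(h[...,1]>100))):
    m=m&(S[...,0]>.5)&(S[...,0]<.66)&(S[...,1]>-.2)&(S[...,1]<.15)&(S[...,2]>.03); q=S[m]
    c=q.mean(0); u,sv,v=np.linalg.svd(q-c,full_matrices=False); print(nm,len(q),c.round(4),v[0].round(3),q.min(0).round(3),q.max(0).round(3))
p=get_state()['eef_pos']; go(p-[0,0,.064],90,-50,8)
E
```

```text
t 8.25 q [ 0.183  0.43   1.842 -0.913  1.258  0.662] p [0.5801 0.0192 0.0976] phi 89.89 tilt -49.97 roll 0.09 F [ 0.2  0.7 -3.6] M [ 0.97 -0.01  0.02] w 52.5 g 73.8
or 14 [0.5629 0.0635 0.0739] [-0.974 -0.156 -0.162] [0.559 0.062 0.07 ] [0.569 0.066 0.078]
blue 6 [0.5729 0.0733 0.0892] [ 0.322 -0.236 -0.917] [0.57  0.072 0.084] [0.575 0.075 0.094]
8 rows rot [-0.0005, 0.0001, 0.0003] xyz [6.1, 0.0, 5.1] | 8.0 0.04
```

View pics/s2.png

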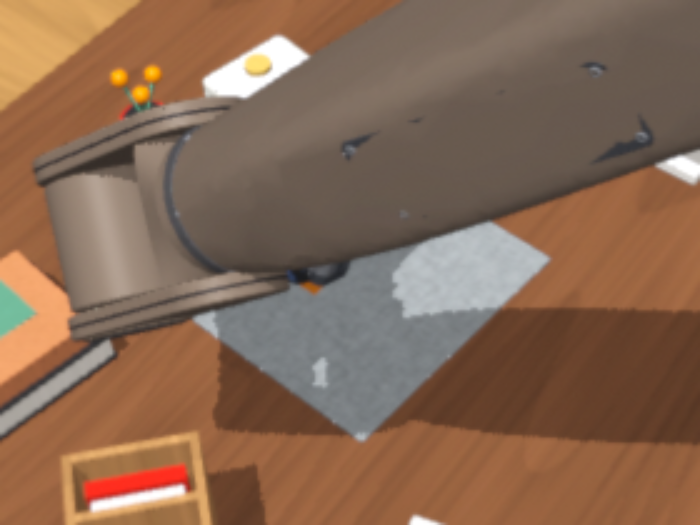

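```bash
python3 -m pendant '[{"rotation":[0,0,0],"xyz":[4.6,0,3.9],"hand":30},{"rotation":[0,0,0],"xyz":[4.6,0,3.9],"hand":30},{"rotation":[0,0,0],"xyz":[4.6,0,3.9],"hand":30},{"rotation":[0,0,0],"xyz":[4.6,0,3.9],"hand":30},{"rotation":[0,0,0],"xyz":[4.6,0,3.9],"hand":30},{"rotation":[0,0,0],"xyz":[4.6,0,3.9],"hand":30},{"rotation":[0,0,0],"xyz":[4.6,0,3.9],"hand":30},{"rotation":[0,0,0],"xyz":[4.6,0,3.9],"hand":30}]' >/dev/null
python3 - <<'E'
from h import *
st()
for n in ('top','wrist'):
    s=get_state(); p,d=read_camera(n); S=cloud(n,d,s); h=cv2.cvtColor(p,cv2.COLOR_BGR2HSV)
    for nm,m in (('or',(h[...,0]>8)&(h[...,0]<25)&(h[...,1]>180)&(h[...,2]>120)),('blue',(h[...,0]>100)&(h[...,0]<130)&(h[...,1]>100))):
        m=m&(S[...,0]>.5)&(S[...,0]<.66)&(S[...,1]>-.2)&(S[...,1]<.15)&(S[...,2]>.01)&(S[...,2]<.12); q=S[m]
        if len(q)<9: continue
        c=q.mean(0); u,sv,v=np.linalg.svd(q-c,full_matrices=False); print(n,nm,len(q),c.round(4),v[0].round(3),np.percentile(q,2,0).round(3),np.percentile(q,98,0).round(3))
    cv2.imwrite(f'pics/{n}2.png',p)
E
```

```text
t 9.1 q [ 0.182  0.507  1.84  -0.936  1.213  0.728] p [0.5808 0.0184 0.0519] phi 89.81 tilt -50.07 roll 0.18 F [ 0.6 -0.1 -4. ] M [ 0.99 -0.07 -0.02] w 52.5 g 73.6
wrist or 2783 [0.5811 0.0594 0.0287] [ 0.999 -0.04   0.011] [0.56  0.058 0.023] [0.603 0.061 0.037]
wrist blue 866 [0.5872 0.074  0.0728] [ 0.942 -0.094 -0.322] [0.516 0.057 0.036] [0.643 0.097 0.102]
```

```bash
python3 -m pendant '[{"rotation":[0,0,0],"xyz":[2.7,0,2.3],"hand":30},{"rotation":[0,0,0],"xyz":[2.7,0,2.3],"hand":30},{"rotation":[0,0,0],"xyz":[2.7,0,2.3],"hand":30},{"rotation":[0,0,0],"xyz":[2.7,0,2.3],"hand":30},{"rotation":[0,0,0],"xyz":[0.8,0,0.6],"hand":30},{"rotation":[0,0,0],"xyz":[0.8,0,0.6],"hand":30},{"rotation":[0,0,0],"xyz":[0.8,0,0.6],"hand":30},{"rotation":[0,0,0],"xyz":[0.8,0,0.6],"hand":30}]'
python3 -m pendant '[{"rotation":[0,0,0],"xyz":[0.8,0,0.6],"hand":30},{"rotation":[0,0,0],"xyz":[0.8,0,0.6],"hand":30},{"rotation":[0,0,0],"xyz":[0.4,0,0.3],"hand":30},{"rotation":[0,0,0],"xyz":[0.4,0,0.3],"hand":30},{"rotation":[0,0,0],"xyz":[0,0,0],"hand":30},{"rotation":[0,0,0],"xyz":[0,0,0],"hand":30},{"rotation":[0,0,0],"xyz":[0,0,0],"hand":30},{"rotation":[0,0,0],"xyz":[0,0,0],"hand":30}]'
```

```text
time_s: 10.0
eef_pos: [0.5809, 0.0185, 0.0343]
eef_rot: [0.642, 0.639, -0.299, 0.3]
wrist_force: [0.1, -0.5, -3.6]
gripper_width: 0.615
grip_force: 73.6
time_s: 10.8
eef_pos: [0.581, 0.0183, 0.0339]
eef_rot: [0.642, 0.638, -0.3, 0.301]
wrist_force: [-4.4, 1.9, 7.5]
gripper_width: 0.613
grip_force: 74.7
```

```bash
python3 -m pendant '[{"rotation":[0,0,0],"xyz":[0,0,0],"hand":30},{"rotation":[0,0,0],"xyz":[0,0,0],"hand":30},{"rotation":[0,0,0],"xyz":[0,0,0],"hand":54},{"rotation":[0,0,0],"xyz":[0,0,0],"hand":58},{"rotation":[0,0,0],"xyz":[0,0,0],"hand":65},{"rotation":[0,0,0],"xyz":[0,0,0],"hand":75},{"rotation":[0,0,0],"xyz":[0,0,0],"hand":85},{"rotation":[0,0,0],"xyz":[0,0,0],"hand":85}]' 20
python3 - <<'E'
from h import *
st(); s=get_state(); z=R.from_quat(s['eef_rot']).as_matrix()[:,2]
n='wrist';p,d=read_camera(n); S=cloud(n,d,s); h=cv2.cvtColor(p,cv2.COLOR_BGR2HSV)
m=(h[...,0]>8)&(h[...,0]<25)&(h[...,1]>180)&(h[...,2]>120)&(S[...,1]<.15)&(S[...,1]>-.2)&(S[...,2]<.12); q=S[m]; print(np.percentile(q,2,0).round(3),np.percentile(q,98,0).round(3))
a=go(s['eef_pos']-.12*z,90,-50,8); b=go([.581,-.016,.20],90,0,8,a)
E
```

```text
time_s: 11.6
eef_pos: [0.5808, 0.0186, 0.031]
eef_rot: [0.642, 0.639, -0.299, 0.3]
wrist_force: [0.9, -0.6, -0.4]
gripper_width: 0.998
grip_force: 0.0
t 11.6 q [ 0.182  0.544  1.836 -0.946  1.194  0.756] p [0.5808 0.0186 0.031 ] phi 89.81 tilt -50.08 roll 0.16 F [ 0.9 -0.6 -0.4] M [ 0.37  0.02 -0.04] w 85.2 g 0.0
[0.561 0.058 0.006] [0.604 0.062 0.02 ]
8 rows rot [-0.0001, 0.0002, -0.0005] xyz [0.0, 0.0, -15.0] | 15.0 0.03
8 rows rot [0.0, 0.1091, 0.0] xyz [-20.0, 0.0, -2.8] | 20.2 6.25
```

```bash
python3 -m pendant '[{"rotation":[0,0,0],"xyz":[0,0,-15],"hand":85},{"rotation":[0,0,0],"xyz":[0,0,-15],"hand":85},{"rotation":[0,0,0],"xyz":[0,0,-15],"hand":85},{"rotation":[0,0,0],"xyz":[0,0,-15],"hand":85},{"rotation":[0,0,0],"xyz":[0,0,-15],"hand":85},{"rotation":[0,0,0],"xyz":[0,0,-15],"hand":85},{"rotation":[0,0,0],"xyz":[0,0,-15],"hand":85},{"rotation":[0,0,0],"xyz":[0,0,-15],"hand":85}]' >/dev/null
python3 -m pendant '[{"rotation":[0,0.109,0],"xyz":[-20,0,-2.8],"hand":85},{"rotation":[0,0.109,0],"xyz":[-20,0,-2.8],"hand":85},{"rotation":[0,0.109,0],"xyz":[-20,0,-2.8],"hand":85},{"rotation":[0,0.109,0],"xyz":[-20,0,-2.8],"hand":85},{"rotation":[0,0.109,0],"xyz":[-20,0,-2.8],"hand":85},{"rotation":[0,0.109,0],"xyz":[-20,0,-2.8],"hand":85},{"rotation":[0,0.109,0],"xyz":[-20,0,-2.8],"hand":85},{"rotation":[0,0.109,0],"xyz":[-20,0,-2.8],"hand":85}]' >/dev/null
python3 - <<'E'
from h import *
st()
s=get_state(); p,d=read_camera('wrist'); S=cloud('wrist',d,s); cv2.imwrite('pics/w3.png',p)
m=(S[...,2]>.035)&(S[...,2]<.085)&(abs(S[...,0]-.58)<.06)&(abs(S[...,1]+.016)<.12); q=S[m]
r=cv2.minAreaRect((q[:,:2]*1000).astype('f4')); print(len(q),r,q[:,2].max())
q=S[m&(S[...,2]>.062)]; c=q.mean(0); print(c,np.linalg.svd(q-c,full_matrices=False)[2][0])
E
```

```text
t 13.25 q [-0.203  0.103  1.843  0.004  1.19  -0.203] p [ 0.5807 -0.0159  0.2028] phi 89.89 tilt 0.13 roll 0.35 F [-0.2 -0.4 -0.2] M [-0.01  0.    0.02] w 85.0 g 0.0
11661 ((579.5972900390625, -14.570075988769531), (170.78053283691406, 54.18085861206055), 87.92389678955078) 0.07297579027962314
[ 0.57967949 -0.00761165  0.06818644] [ 3.97494776e-02  9.99209482e-01 -6.24784905e-04]
```

View pics/w3.png

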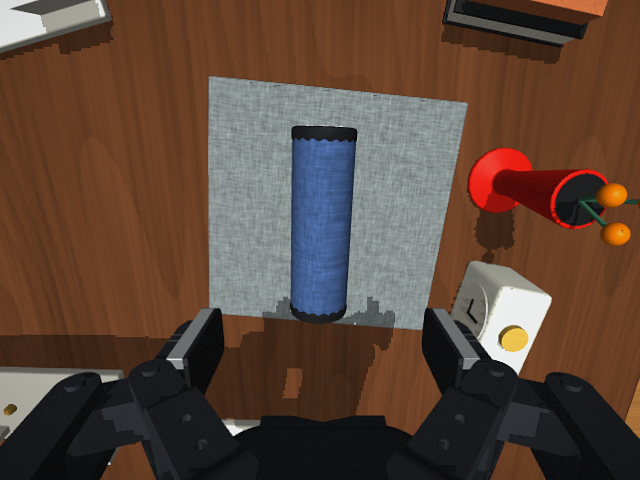

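Run:
```python
from h import *
a=go([.5797,-.0148,.06],87.8,0,8); go([.5797,-.0148,.021],87.8,0,8,a)
```

```text
8 rows rot [0.0009, -0.0002, 0.004] xyz [0.8, -0.3, 18.0] | 18.0 0.23
8 rows rot [0.0, 0.0, 0.0] xyz [0.0, 0.0, 4.9] | 4.9 0.0
```

```bash
python3 -m pendant '[{"rotation":[0.001,0,0.004],"xyz":[0.8,-0.3,18],"hand":85},{"rotation":[0.001,0,0.004],"xyz":[0.8,-0.3,18],"hand":85},{"rotation":[0.001,0,0.004],"xyz":[0.8,-0.3,18],"hand":85},{"rotation":[0.001,0,0.004],"xyz":[0.8,-0.3,18],"hand":85},{"rotation":[0.001,0,0.004],"xyz":[0.8,-0.3,18],"hand":85},{"rotation":[0.001,0,0.004],"xyz":[0.8,-0.3,18],"hand":85},{"rotation":[0.001,0,0.004],"xyz":[0.8,-0.3,18],"hand":85},{"rotation":[0.001,0,0.004],"xyz":[0.8,-0.3,18],"hand":85}]'
python3 -m pendant '[{"rotation":[0,0,0],"xyz":[0,0,9],"hand":85},{"rotation":[0,0,0],"xyz":[0,0,9],"hand":85},{"rotation":[0,0,0],"xyz":[0,0,9],"hand":85},{"rotation":[0,0,0],"xyz":[0,0,9],"hand":85},{"rotation":[0,0,0],"xyz":[0,0,3],"hand":85},{"rotation":[0,0,0],"xyz":[0,0,0],"hand":65},{"rotation":[0,0,0],"xyz":[0,0,0],"hand":50},{"rotation":[0,0,0],"xyz":[0,0,0],"hand":30}]' 50
python3 -m pendant '[{"rotation":[0,0,0],"xyz":[0,0,0],"hand":30},{"rotation":[0,0,0],"xyz":[0,0,0],"hand":30},{"rotation":[0,0,0],"xyz":[0,0,0],"hand":30},{"rotation":[0,0,0],"xyz":[0,0,-10],"hand":30},{"rotation":[0,0,0],"xyz":[0,0,-30],"hand":30},{"rotation":[0,0,0],"xyz":[0,0,-40],"hand":30},{"rotation":[0,0,0],"xyz":[0,0,-40],"hand":30},{"rotation":[0,0,0],"xyz":[0,0,-30],"hand":30}]' 60
python3 - <<'E'
from h import *
st(); 
for ph in (-2.3,177.7): go([.49,-.32,.17],ph,0,16)
E
```

```text
time_s: 14.1
eef_pos: [0.5779, -0.009, 0.0562]
eef_rot: [0.719, 0.695, -0.003, -0.001]
wrist_force: [-0.1, 0.3, 0.0]
gripper_width: 0.997
grip_force: 0.0
time_s: 14.9
eef_pos: [0.5787, -0.0098, 0.0187]
eef_rot: [0.72, 0.694, -0.002, -0.0]
wrist_force: [1.1, 1.4, 0.0]
gripper_width: 0.62
grip_force: 53.4
time_s: 15.7
eef_pos: [0.5774, -0.0091, 0.1689]
eef_rot: [0.719, 0.695, -0.003, -0.002]
wrist_force: [0.3, -0.1, -3.5]
gripper_width: 0.613
grip_force: 64.1
t 15.7 q [-0.19   0.137  1.871 -0.003  1.14  -0.154] p [ 0.5774 -0.0091  0.1689] phi 87.98 tilt -0.11 roll -0.37 F [ 0.3 -0.1 -3.5] M [ 0.03 -0.05 -0.02] w 52.4 g 64.1
16 rows rot [-0.0002, 0.0004, 0.0985] xyz [-19.7, 10.7, -0.1] | 22.4 5.64
16 rows rot [-0.0004, -0.0002, -0.0979] xyz [-12.6, -18.5, -0.0] | 22.4 5.61
```

Run:
```python
from h import *
go([.37,-.32,.20],-2.3,0,16)
```

```text
16 rows rot [-0.0002, 0.0004, 0.0985] xyz [-25.5, 4.8, -1.9] | 26.0 5.64
```

```bash
python3 -m pendant '[{"rotation":[0,0,0.0985],"xyz":[-25.5,4.8,-1.9],"hand":30},{"rotation":[0,0,0.0985],"xyz":[-25.5,4.8,-1.9],"hand":30},{"rotation":[0,0,0.0985],"xyz":[-25.5,4.8,-1.9],"hand":30},{"rotation":[0,0,0.0985],"xyz":[-25.5,4.8,-1.9],"hand":30},{"rotation":[0,0,0.0985],"xyz":[-25.5,4.8,-1.9],"hand":30},{"rotation":[0,0,0.0985],"xyz":[-25.5,4.8,-1.9],"hand":30},{"rotation":[0,0,0.0985],"xyz":[-25.5,4.8,-1.9],"hand":30},{"rotation":[0,0,0.0985],"xyz":[-25.5,4.8,-1.9],"hand":30}]' >/dev/null
python3 -m pendant '[{"rotation":[0,0,0.0985],"xyz":[-25.5,4.8,-1.9],"hand":30},{"rotation":[0,0,0.0985],"xyz":[-25.5,4.8,-1.9],"hand":30},{"rotation":[0,0,0.0985],"xyz":[-25.5,4.8,-1.9],"hand":30},{"rotation":[0,0,0.0985],"xyz":[-25.5,4.8,-1.9],"hand":30},{"rotation":[0,0,0.0985],"xyz":[-25.5,4.8,-1.9],"hand":30},{"rotation":[0,0,0.0985],"xyz":[-25.5,4.8,-1.9],"hand":30},{"rotation":[0,0,0.0985],"xyz":[-25.5,4.8,-1.9],"hand":30},{"rotation":[0,0,0.0985],"xyz":[-25.5,4.8,-1.9],"hand":30}]' >/dev/null
python3 - <<'E'
from h import *
st()
s=get_state(); p,d=read_camera('wrist'); S=cloud('wrist',d,s); cv2.imwrite('pics/w4.png',p); np.savez('w4.npz',p=p,d=d,pos=s['eef_pos'],rot=s['eef_rot'])
h=cv2.cvtColor(p,cv2.COLOR_BGR2HSV)
m=cv2.inRange(h,(12,110,70),(32,255,255))&(((S[...,2]>.013)&(S[...,2]<.026)).astype('u1')*255)
n,l,st_,c=cv2.connectedComponentsWithStats(m)
for i in range(1,n):
    if st_[i,4]>15: print(st_[i],c[i].round(1),onplane('wrist',c[i],.0175,s)[0].round(4),np.nanmean(S[l==i],0).round(4))
M=R.from_quat(s['eef_rot']).as_matrix(); T=(S-s['eef_pos'])@M   # tool coords
m=(abs(T[...,0]-.07)<.05)&(abs(T[...,1])<.05)&(T[...,2]>-.06)&(T[...,2]<.05); q=T[m]
print(len(q),np.percentile(q,[1,50,99],0).round(4).tolist())
E
```

```text
t 17.3 q [-0.918 -0.099  2.054 -0.006  1.192  0.699] p [ 0.3691 -0.3192  0.198 ] phi -2.56 tilt -0.46 roll -0.08 F [-1.  -0.7 -3.2] M [ 0.   -0.02 -0.04] w 52.8 g 64.1
[314  23  13  16 158] [319.7  30.7] [ 0.5288 -0.324   0.0175] [ 0.5278 -0.324   0.0214]
[315 115  12   9  91] [320.2 119.3] [ 0.4598 -0.321   0.0175] [ 0.4596 -0.3211  0.0221]
31126 [[0.0208, -0.0248, -0.0532], [0.0539, -0.0001, -0.0499], [0.0793, 0.0249, -0.0317]]
```

View pics/w4.png

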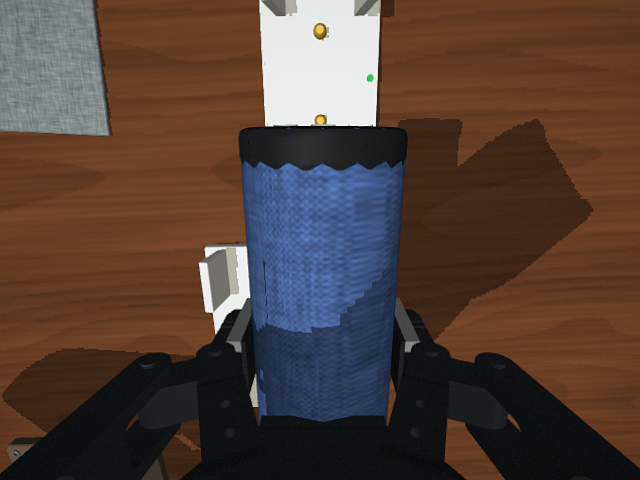

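Run:
```python
from h import *
a=go([.4994,-.3225,.11],-2.4,0,8)
```

```text
8 rows rot [-0.0001, 0.0015, -0.0008] xyz [16.7, -0.4, 10.9] | 19.9 0.1
```

```bash
python3 -m pendant '[{"rotation":[0,0.0015,-0.0008],"xyz":[16.7,-0.4,4],"hand":30},{"rotation":[0,0.0015,-0.0008],"xyz":[16.7,-0.4,4],"hand":30},{"rotation":[0,0.0015,-0.0008],"xyz":[16.7,-0.4,8],"hand":30},{"rotation":[0,0.0015,-0.0008],"xyz":[16.7,-0.4,12],"hand":30},{"rotation":[0,0.0015,-0.0008],"xyz":[16.7,-0.4,14],"hand":30},{"rotation":[0,0.0015,-0.0008],"xyz":[16.7,-0.4,15],"hand":30},{"rotation":[0,0.0015,-0.0008],"xyz":[16.7,-0.4,15],"hand":30},{"rotation":[0,0.0015,-0.0008],"xyz":[16.7,-0.4,15],"hand":30}]' >/dev/null
python3 - <<'E'
from h import *
st(); a=go([.4994,-.3225,.048],-2.4,0,8)
s=get_state(); p,d=read_camera('wrist'); S=cloud('wrist',d,s)
M=R.from_quat(s['eef_rot']).as_matrix(); T=(S-s['eef_pos'])@M; h=cv2.cvtColor(p,cv2.COLOR_BGR2HSV)
m=(abs(T[...,0]-.07)<.05)&(abs(T[...,1])<.05)&(T[...,2]>-.06)&(T[...,2]<.02); q=T[m]
print(np.percentile(q,[1,50,99],0).round(4).tolist())
# dock base edges: white at floor height
w=(h[...,1]<40)&(h[...,2]>150)&(abs(S[...,2]-.012)<.003)&(S[...,0]>.5)&(S[...,0]<.62); q=S[w]; print(len(q),q.min(0),q.max(0),cv2.minAreaRect((q[:,:2]*1000).astype('f4')))
p,d=read_camera('side'); cv2.imwrite('pics/s5.png',cv2.resize(p[80:240,300:500],None,fx=3.5,fy=3.5))
E
```

```text
t 18.15 q [-0.737  0.244  1.864  0.003  1.032  0.865] p [ 0.5043 -0.3208  0.1103] phi -1.92 tilt 0.2 roll -0.06 F [-0.4  0.3 -3.3] M [-0.08 -0.09  0.  ] w 52.7 g 64.1
8 rows rot [-0.0001, -0.0004, 0.001] xyz [-0.6, 0.2, 7.8] | 7.8 0.06
[[0.0208, -0.0249, -0.0531], [0.0539, -0.0001, -0.0498], [0.0794, 0.0248, -0.0317]]
654 [ 0.58859681 -0.37568768  0.01074106] [ 0.59522276 -0.27802965  0.01499513] ((591.3187255859375, -326.8017883300781), (97.75843811035156, 4.565890789031982), 87.96292877197266)
```

View pics/s5.png

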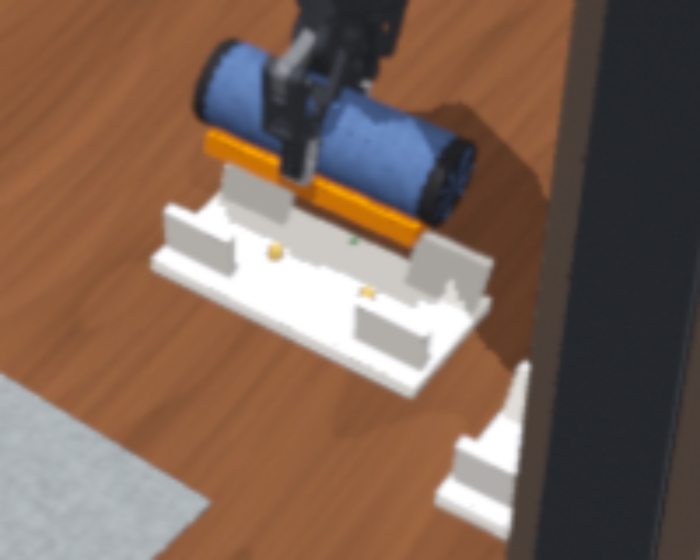

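```bash
python3 -m pendant '[{"rotation":[0,-0.0005,0.001],"xyz":[-1,0.3,10],"hand":30},{"rotation":[0,-0.0005,0.001],"xyz":[-1,0.3,10],"hand":30},{"rotation":[0,-0.0005,0.001],"xyz":[-1,0.3,10],"hand":30},{"rotation":[0,-0.0005,0.001],"xyz":[-1,0.3,10],"hand":30},{"rotation":[0,-0.0005,0.001],"xyz":[-0.7,0.3,10],"hand":30},{"rotation":[0,-0.0005,0.001],"xyz":[0,0.1,10],"hand":30},{"rotation":[0,0,0],"xyz":[0,0,0],"hand":30},{"rotation":[0,0,0],"xyz":[0,0,0],"hand":30}]' >/dev/null
python3 - <<'E'
from h import *
st(); go([.4992,-.3228,.043],-2.3,0,1)
E
```

```text
t 19.05 q [-7.45e-01  3.22e-01  1.89e+00  1.00e-03  9.26e-01  8.65e-01] p [ 0.5005 -0.3238  0.0523] phi -2.3 tilt 0.21 roll 0.1 F [-0.2 -0.5 -3.8] M [ 0.02 -0.01  0.01] w 52.2 g 64.0
1 rows rot [0.0017, -0.0037, -0.0] xyz [-1.4, -0.9, 9.3] | 9.5 0.24
```

```bash
python3 -m pendant '[{"rotation":[0.0017,-0.0035,0],"xyz":[-1.4,-0.9,3],"hand":30},{"rotation":[0,0,0],"xyz":[0,0,3],"hand":30},{"rotation":[0,0,0],"xyz":[0,0,3],"hand":30},{"rotation":[0,0,0],"xyz":[0,0,2],"hand":30},{"rotation":[0,0,0],"xyz":[0,0,2],"hand":30},{"rotation":[0,0,0],"xyz":[0,0,0],"hand":30},{"rotation":[0,0,0],"xyz":[0,0,0],"hand":30},{"rotation":[0,0,0],"xyz":[0,0,0],"hand":30}]' >/dev/null
python3 - <<'E'
from h import *
st(); go([.4992,-.3228,.0335],-2.3,0,1)
E
```

```text
t 19.85 q [-0.745  0.339  1.895  0.     0.906  0.866] p [ 0.4994 -0.323   0.0398] phi -2.3 tilt 0.05 roll 0.04 F [ 0.  -0.2 -4.3] M [-0.02 -0.04 -0.03] w 52.5 g 64.0
1 rows rot [0.0006, -0.0009, -0.0] xyz [-0.2, -0.2, 6.3] | 6.3 0.06
```

```bash
python3 -m pendant '[{"rotation":[0,-0.0009,0],"xyz":[-0.2,-0.2,1],"hand":30},{"rotation":[0,0,0],"xyz":[0,0,1],"hand":30},{"rotation":[0,0,0],"xyz":[0,0,1],"hand":30},{"rotation":[0,0,0],"xyz":[0,0,1],"hand":30},{"rotation":[0,0,0],"xyz":[0,0,1],"hand":30},{"rotation":[0,0,0],"xyz":[0,0,1],"hand":30},{"rotation":[0,0,0],"xyz":[0,0,1],"hand":30},{"rotation":[0,0,0],"xyz":[0,0,0],"hand":30}]' >/dev/null
python3 -c "
from h import *
st()"
```

```text
t 20.65 q [-7.440e-01  3.510e-01  1.897e+00 -1.000e-03  8.940e-01  8.670e-01] p [ 0.499  -0.3226  0.0324] phi -2.3 tilt -0.03 roll 0.01 F [-0.4  0.2 -4. ] M [-0.03  0.03 -0.  ] w 52.9 g 64.0
```

```bash
python3 -m pendant '[{"rotation":[0,0,0],"xyz":[0,0,1],"hand":30},{"rotation":[0,0,0],"xyz":[0,0,1],"hand":30},{"rotation":[0,0,0],"xyz":[0,0,1],"hand":30},{"rotation":[0,0,0],"xyz":[0,0,1],"hand":30},{"rotation":[0,0,0],"xyz":[0,0,0.7],"hand":30},{"rotation":[0,0,0],"xyz":[0,0,0.7],"hand":30},{"rotation":[0,0,0],"xyz":[0,0,0],"hand":30},{"rotation":[0,0,0],"xyz":[0,0,0],"hand":30}]' >/dev/null
python3 -c "
from h import *
st()"
```

```text
t 21.45 q [-7.440e-01  3.590e-01  1.898e+00 -1.000e-03  8.850e-01  8.670e-01] p [ 0.499  -0.3227  0.0273] phi -2.3 tilt -0.02 roll 0.02 F [-1.  -0.  -4.3] M [-0.03 -0.01 -0.02] w 52.8 g 64.0
```

```bash
python3 -m pendant '[{"rotation":[0,0,0],"xyz":[0,0,0.7],"hand":30},{"rotation":[0,0,0],"xyz":[0,0,0.7],"hand":30},{"rotation":[0,0,0],"xyz":[0,0,0.7],"hand":30},{"rotation":[0,0,0],"xyz":[0,0,0.7],"hand":30},{"rotation":[0,0,0],"xyz":[0,0,0],"hand":30},{"rotation":[0,0,0],"xyz":[0,0,0],"hand":30},{"rotation":[0,0,0],"xyz":[0,0,0],"hand":30},{"rotation":[0,0,0],"xyz":[0,0,0],"hand":30}]' >/dev/null
python3 -c "
from h import *
st()"
```

```text
t 22.25 q [-7.440e-01  3.610e-01  1.897e+00 -1.000e-03  8.850e-01  8.670e-01] p [ 0.4992 -0.3228  0.0267] phi -2.3 tilt -0.06 roll -0.01 F [-4.3  3.2  8.9] M [0.79 0.73 0.01] w 52.7 g 65.5
```

```bash
python3 -m pendant '[{"rotation":[0,0,0],"xyz":[0,0,-0.8],"hand":30},{"rotation":[0,0,0],"xyz":[0,0,-0.7],"hand":30},{"rotation":[0,0,0],"xyz":[0,0,0],"hand":54},{"rotation":[0,0,0],"xyz":[0,0,0],"hand":58},{"rotation":[0,0,0],"xyz":[0,0,0],"hand":66},{"rotation":[0,0,0],"xyz":[0,0,0],"hand":76},{"rotation":[0,0,0],"xyz":[0,0,0],"hand":85},{"rotation":[0,0,0],"xyz":[0,0,0],"hand":85}]' 20
python3 -m pendant '[{"rotation":[0,0,0],"xyz":[0,0,-8],"hand":85},{"rotation":[0,0,0],"xyz":[0,0,-15],"hand":85},{"rotation":[0,0,0],"xyz":[0,0,-25],"hand":85},{"rotation":[0,0,0],"xyz":[0,0,-25],"hand":85},{"rotation":[0,0,0],"xyz":[-5,0,-30],"hand":85},{"rotation":[0,0,0],"xyz":[-15,0,-30],"hand":85},{"rotation":[0,0,0],"xyz":[-20,0,-30],"hand":85},{"rotation":[0,0,0],"xyz":[-20,0,-20],"hand":85}]' >/dev/null
python3 - <<'E'
from h import *
st(); s=get_state(); p,d=read_camera('wrist'); S=cloud('wrist',d,s)
m=(abs(S[...,0]-.494)<.1)&(abs(S[...,1]+.3226)<.04)&(S[...,2]>.06)&(S[...,2]<.1); q=S[m]; c=q.mean(0)
t=q[q[:,2]>np.percentile(q[:,2],60)]
near=[np.percentile(q[(abs(q[:,0]-x)<.01),2],97).round(4) for x in (.425,.46,.494,.53,.565)]
print(cv2.minAreaRect((q[:,:2]*1000).astype('f4')),'crest z',near)
a,_=read_camera('top'); b,_=read_camera('side'); o=np.hstack([cv2.resize(a,None,fx=.62,fy=.62),cv2.resize(b[80:240,300:500],None,fx=1.86,fy=1.86)]); cv2.imwrite('pics/end.png',o)
E
```

```text
time_s: 23.05
eef_pos: [0.4991, -0.3227, 0.0259]
eef_rot: [1.0, -0.02, -0.0, 0.0]
wrist_force: [0.4, -0.3, 0.1]
gripper_width: 0.993
grip_force: 0.0
t 23.85 q [-8.170e-01  1.000e-02  1.920e+00 -1.000e-03  1.206e+00  7.940e-01] p [ 0.4394 -0.3209  0.2134] phi -2.27 tilt 0.21 roll 0.25 F [-0.4 -0.9 -0.2] M [-0.07 -0.03 -0.01] w 85.1 g 0.0
((493.9524841308594, -322.8676452636719), (52.05152130126953, 169.42852783203125), 87.5621109008789) crest z [np.float64(0.0795), np.float64(0.0794), np.float64(0.0793), np.float64(0.0794), np.float64(0.0796)]
```

View pics/end.png

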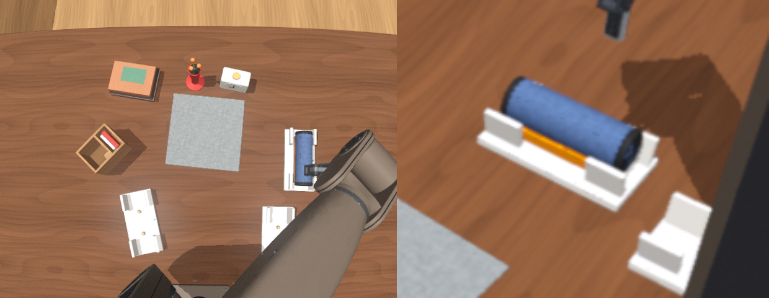

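The final picture shows the speaker lying level between the cheeks of the rightmost cradle. Its crest is flat along the whole length, and the vase, clock and books haven't moved.

```bash
python3 -c "
from bench import hand_in
print(hand_in())"
```

```text
the job is handed in; nothing more can be done
None
```

I took the speaker out of the caddy, laid it on the felt mat and let go, then set it foot down in the rightmost cradle and pressed it home with about 13 N. It sits level at the expected seated height, the bystanders are undisturbed, and I handed the job in at about 24 s.

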